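# Third hand at the tacking bench: lock the gauge stop and hold the bracket to it

### The job

The sliding stop on the welding bench is loose: tighten its clamp knob fully clockwise to lock the carriage where it stands (within 2 cm). Then bring the steel bracket, flat on the bench, flange first, square and centred against the brass spring pad, and press it steadily with about 10 newtons, so that the pad is pushed in half of its spring travel. Finish while still holding it pressed like that, ready for the welder to tack; leave the other things on the bench where they are.

Things in the scene. Friction and masses are not known exactly. Their poses are not given: they have to be found in the camera images.
- rail: Dark steel rail, 200 x 50 x 20 mm with a 14 mm fin on top, fixed to the bench at a place and yaw that differ from run to run. Origin: on the bench, middle of the end nearest the bracket. Its x axis runs along the rail (x = 0 to 200 mm) and is the pressing direction, away from the bracket, roughly world +y; z up. The aluminium carriage (70 x 72 mm, 71 mm high) slides along it.
- carriage_top (a point): Centre of the carriage's top face, 71 mm above the bench, right under the knob's axis. The carriage slides along the rail's x axis with about 4 N of drag while the clamp is loose (pressing the pad then just pushes it away); once clamped it stays put against more than 20 N.
- knob_grip (a point): Black bar knob on top of the carriage, vertical axis: bar 50 mm long, 14 mm thick, 86 to 112 mm above the bench, blue stripe on top, on a 34 mm round hub. Point on the axis, 100 mm above the bench, at grip height. It turns with the knob: bar's length along its y axis, thickness along its x axis. With joint clamp_knob at 0 its axes are parallel to the rail's. 15 mm free under the bar's ends.
- clamp_knob (a joint): Angle of the clamp knob (rad): 0 loosest, grows clockwise seen from above, stop at 1.3 (tight). It starts loose at 0 to 0.25; the carriage counts as locked above 1.05. Turning takes about 0.25 N m; it stays where it is left.
- pad_face (a point): Centre of the front face of the brass spring pad (60 mm wide, 36 mm high, its lower edge 7 mm above the bench; this point is 25 mm above the bench). The pad is carried 120 mm ahead of the carriage's centre, towards the bracket; point x axis = rail x axis, pointing into the pad. The pad moves with the carriage and is pushed in by the bracket.
- stop_pad (a joint): How far the sprung pad is pushed in towards the carriage (m): 0 free, 0.015 bottomed. Spring force = 3 N + 0.9 N per mm, so 7.5 mm is about 10 N. It springs back when released.
- bracket: Loose steel gusset bracket, 0.4 kg (give or take a fifth), lying on its base. Origin: centre of its underside. Base 70 x 70 x 6 mm; upright flange 70 mm wide, 6 mm thick, 46 mm high at its +x end (outer face at x = 35 mm); rib 10 mm thick, 44 mm high, along x from -34 to 28 mm at y = 0. The flange's +x face must meet the pad.
- bracket_rib (a point): Point in the rib, halfway along it, 25 mm above the bench when lying flat (bracket frame: x = -3 mm, y = 0); a grasp across the rib's 10 mm thickness closes along the bracket's y axis.
- bracket_front (a point): Centre of the flange's outer face, bracket frame (35, 0, 25) mm: to be brought centred on pad_face.
- hammer: Bystander: hammer 270 mm long, lying towards the right of the bench; leave alone.
- wrench: Bystander: wrench 170 mm long, lying near the robot; leave alone.
- spray_can: Bystander: spray can, 56 mm across, 160 mm tall, beyond the stop; leave alone.
- tip_jar: Bystander: brass-coloured jar with a red cap, 60 mm across, 75 mm tall, to the right beyond the bracket; leave alone.
- wire_spool: Bystander: copper-coloured wire spool, 100 mm across, 52 mm tall, at the left; leave alone.
- magnet_square: Bystander: red welding magnet square, 90 mm legs, 16 mm thick, beyond the bracket; leave alone.
- flat_bar: Bystander: dark steel flat bar 50 x 130 x 10 mm, far left; leave alone.
Things that resemble listed ones, but are neither listed nor needed, are in the scene too. What is shaped like the bracket but green or turquoise is not meant.

How it is judged (in metres and radians):
On the way, in this order (a step that is already met when the one before it is completed fails the run):
1. the clamp knob is turned tight, with the carriage still where it stood (value of joint clamp_knob above 1.05 rad and distance of carriage_top from where it was at the start of the episode below 0.02 m), for 0.2 s.
2. the bracket is pressed squarely on the spring pad with a force within the band (contact force between bracket and stop_pad between 6.5 and 14.5 N and angle between the x axis of bracket and the x axis of rail, either way round below 0.12 rad and y of bracket_front in the frame of pad_face between -0.015 and 0.015 m and angle between bracket's own z axis and vertical below 0.1 rad and height (world z) of bracket below 0.006 m), for 0.5 s.
At the end, for the whole second after the job is handed in: Knob above 1.05 rad; carriage within 20 mm of where it stood; bracket flat on the bench (under 6 mm up, 0.10 rad), square to the pad within 0.12 rad, centred within 15 mm, pressed on the pad by the robot with 6.5 to 14.5 N (pad in about 4 to 12.5 mm) through the last second (all of step 1 and all of step 2 and contact force between the fingers and bracket above 1 N); the arm keeps its last pose, push and grip.
It fails at once if a bystander is shifted by more than 4 cm (distance of any of hammer, wrench, spray_can, tip_jar, wire_spool, magnet_square, flat_bar from where it was at the start of the episode above 0.04 m).
It also fails if it takes over 51 s, if anything falls off the work surface, if the arm or the gripper's body presses on something with over 40 N, if the wrist force passes 120 N, or if a joint passes its speed limit or range.

### The arm

A 6-joint arm with a two-finger parallel gripper is mounted at the origin on the work surface. World frame = base frame: x ahead of the robot, y to its left, z up, the work surface at z = 0. Lengths are in mm, angles in rad, forces in N, time in s.
With the tool pointing down it reaches from about 350 to 875 mm from the base axis. Payload 4.2 kg.
Tool frame: the origin (TCP) lies midway between the tips of the shut fingers; the grasp point (between the pads) lies 19 mm behind it; z points along the fingers, y is the direction in which the jaws open and shut (so a half turn about z gives the same grasp; the last joint's range is limited). The gripper opens to 85 mm and grips with 20 to 120 N. Pads are 22 mm wide; open, the fingers measure 114 mm over their backs; the gripper's body (76 mm by 85 mm) begins 54 mm behind the grasp point. The pads swing forward as they close: fully open they stand 13 mm farther back than shut.
Start: joints at [-1.069, 0.385, 0.008, 0, -1.194, -0.259], TCP at [150.281, -606.642, 231.312] pointing down, gripper open.
Joint ranges: [-3.14, 3.14], [-1.21, 2.06], [-1.07, 1.41], [-3.16, 2.05], [-2.99, -0.16], [-3.1, 3.1]. Speed limits (rad/s): [2.79, 2.79, 3.14, 3.14, 3.14, 3.14].

### API

Orientations are given as a unit quaternion [x, y, z, w].
In Python, from bench import readout, optics, workorder, nets gives the robot as it stands. The module is installed in compiled form; this text tells all that it offers.
- The arm moves only by the tool move_arm, never from a script. Its argument "steps" is a list of rows, each a list of 7 numbers: the opening, from -1 (shut) to 1 (fully open), so that 0 is half open, then the shift along the world's x, y, z in mm, then the turn, a rotation vector about the world's x, y, z in rad. In form: [[gripper, tx, ty, tz, wx, wy, wz], ...]. A call has 1 to 5 rows; each row is the pose to reach, as a shift and turn from the pose commanded when the call began; what a row does not reach only later rows make up. A row lasts 1/12 s, in which the tool goes at most 41.7 mm and 7.16 degrees, less where a joint would pass 70% of its speed; a pose out of reach is approached as far as the arm can. A call with a gripper value outside its range is refused whole. The fingers move at their own pace and stop on an object; the grip force is fixed at half the most. Time passes only in rows, so rows that repeat a pose let the fingers close. It gives the time, the measured TCP pose, the force and the opening at its end, in the units of the state.
- readout.read_state(): the state, without advancing time (a new reading comes with each control period).
- optics.get_image(name): name is "scene" or "top" or "wrist"; returns a dict with "frame" (420x560x3 uint8, blue, green, red), "fx", "fy", "cx", "cy" (pixels), "k1" (the pictures are not rectified: a ray, as slopes to the right and down, at radius r is drawn at 1 + k1 r^2 times it, then the intrinsics apply), "rvec" (rotation vector, rad) and "tvec" (3), from world to camera coordinates, as OpenCV has them. Camera axes: x right, y down, z forward; pixel columns grow to the right and rows downward; lengths in mm; the calibration is good to about 2 mm. A picture is of the moment at which its call begins. There is no depth.
- workorder.job_done(): hands the job in, once; it reports no verdict.
Trained networks look in a picture, given as the dict that the camera call returned (one of the last four; its "shot" number tells which), for a name from the list of things; names that differ only in an ending like _2 or _b are one class to them, and where a whole thing is asked for, a point or a joint stands for the part that bears it (a point fixed in the world has none). Each returns a list of dicts, best first, with "conf" (0 to 1); they miss things now and then, are a little off and sometimes report something else, mostly with a low value. They report only what shows in the picture. A call takes as long as a camera call. They do not tell look-alikes from the thing itself.
- nets.silhouettes(name, picture): "region" (420x560 bool, what is visible of it) and "extent" ([left, top, right, bottom] in pixels, round what is visible of it).
- nets.tip_of(name, picture): "uv" ([column, row] in pixels: a listed point, or the origin of a listed thing).
The state is a dict: "clock": time; "joints": joint angles; "joint_vel": joint speeds; "joint_efforts": joint torques, N m; "position": TCP position; "ee_rot": TCP orientation; "contact_force": force on the tool from outside, world axes, zero at the start; "wrist_torque": the same for the moment, N m; "gripper_width": finger opening in mm.
Only numpy, scipy, OpenCV 4.12 (cv2) and the standard library are available. Lean on these libraries where they do the work, as an engineer would, in place of code of your own. Each camera call takes 0.05 s, during which the arm holds its last target.

## Working session

There is one attempt and no reset: what is moved stays moved. The work goes in short steps, Python scripts to look and compute and a tool call to move; the robot and the scene stay as the last step left them, time stands still between calls to the robot, and variables do not carry over. Pictures are saved under pics/ and viewed, and the job is handed in when it is done.

Besides the shell and the picture viewer there is one more tool, called after "Request:" in YAML: its name, and indented under it one key for each argument. move_arm: Moves the arm, as the interface text tells. Its arguments: {"type":"object","properties":{"steps":{"type":"array","items":{"type":"array","items":{"type":"number"}}}},"required":["steps"]}

```bash
mkdir -p pics; cat > h.py <<'E'
import numpy as np, cv2
from scipy.spatial.transform import Rotation as R
from bench import readout, optics, workorder, nets
def cam(p):
    return cv2.Rodrigues(np.array(p['rvec'],float))[0], np.array(p['tvec'],float).ravel()
def K(p): return np.array([[p['fx'],0,p['cx']],[0,p['fy'],p['cy']],[0,0,1.]])
def D(p): return np.array([p['k1'],0,0,0,0.])
def ray(p,uv):
    Rm,t=cam(p); n=cv2.undistortPoints(np.array([[uv]],float),K(p),D(p))[0,0]
    return -Rm.T@t, Rm.T@np.array([n[0],n[1],1.])
def onz(p,uv,z):
    o,d=ray(p,uv); return o+d*(z-o[2])/d[2]
def proj(p,X):
    return cv2.projectPoints(np.atleast_2d(np.array(X,float)),np.array(p['rvec'],float),np.array(p['tvec'],float),K(p),D(p))[0][:,0]
E
python3 - <<'E'
from h import *
for n in ['scene','top']:
    p=optics.get_image(n); cv2.imwrite(f'pics/{n}0.png',p['frame'])
    np.save
    for nm,z in [('knob_grip',100),('carriage_top',71),('pad_face',25),('bracket',0),('bracket_rib',25),('bracket_front',25),('rail',0)]:
        r=nets.tip_of(nm,p)
        print(n,nm,[(round(q['conf'],2),np.round(q['uv'],1).tolist(),np.round(onz(p,q['uv'],z)[:2],1).tolist()) for q in r[:3]])
print(readout.read_state())
E
```

```text
scene knob_grip [(0.5, [297.6, 213.7], [517.6, 137.8])]
scene carriage_top [(0.76, [296.7, 218.6], [510.9, 132.6]), (0.67, [260.7, 279.9], [821.8, 158.8]), (0.21, [300.2, 210.8], [465.3, 125.1])]
scene pad_face [(0.49, [266.1, 227.4], [556.2, 34.7]), (0.35, [293.5, 218.8], [466.5, 101.0])]
scene bracket [(0.97, [229.7, 265.8], [758.9, 6.2]), (0.78, [207.0, 219.9], [596.8, -194.3]), (0.57, [240.8, 180.8], [317.5, -214.0])]
scene bracket_rib [(0.9, [201.7, 215.9], [610.6, -205.7]), (0.88, [230.1, 256.3], [741.1, -1.7]), (0.64, [239.9, 177.1], [326.6, -211.7])]
scene bracket_front [(0.72, [252.8, 172.5], [271.5, -181.5]), (0.67, [212.3, 198.7], [504.4, -229.8]), (0.67, [219.5, 265.0], [791.1, -11.0])]
scene rail [(0.95, [279.1, 234.2], [541.9, 80.2])]
top knob_grip [(0.47, [250.3, 227.0], [515.7, 128.7])]
top carriage_top [(0.7, [250.5, 229.0], [515.2, 129.1]), (0.67, [251.3, 229.5], [513.9, 126.7])]
top pad_face [(0.66, [146.2, 188.4], [633.4, 464.9]), (0.57, [291.6, 221.9], [553.2, 7.0])]
top bracket [(0.78, [358.8, 208.7], [613.0, -203.4]), (0.78, [296.5, 164.8], [746.5, -1.2]), (0.6
[... 406 characters left out ...]
clock': 0.8, 'joints': array([-1.06940628e+00,  3.84685364e-01,  7.89289223e-03,  1.55519860e-05,
       -1.19399492e+00, -2.58601876e-01]), 'joint_vel': array([ 0.00068164,  0.00151345,  0.00106805,  0.0009255 , -0.0013287 ,
        0.00095713]), 'joint_efforts': array([-1.74475235e-04, -3.92027879e+01,  1.88608575e+01,  4.19044644e+00,
       -3.02800427e-04,  2.07835200e-06]), 'position': array([ 150.27216615, -606.64376472,  231.32044247]), 'ee_rot': array([-1.21098991e-01,  9.92640436e-01, -6.83044727e-06, -5.05775315e-06]), 'contact_force': array([-0.48430509, -0.15023092, -0.31611281]), 'wrist_torque': array([ 0.05300466,  0.02934405, -0.03212689]), 'gripper_width': 85.65715899233659}
```

```bash
python3 - <<'E'
import cv2
for n in ['scene','top']:
    a=cv2.imread(f'pics/{n}0.png'); 
    a=a[120:320,160:420] if n=='scene' else a[120:330,190:450]
    cv2.imwrite(f'pics/{n}0c.png',cv2.resize(a,None,fx=2.8,fy=2.8,interpolation=cv2.INTER_CUBIC))
E
```

```text
(no output)
```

View pics/scene0c.png

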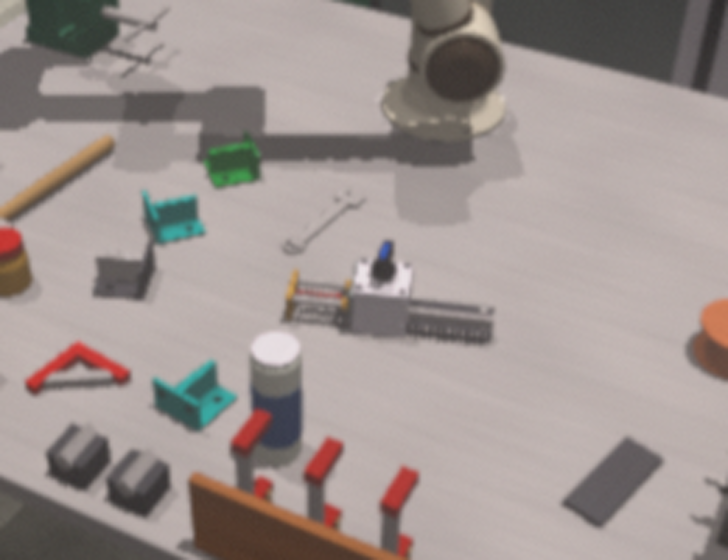

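View pics/top0c.png

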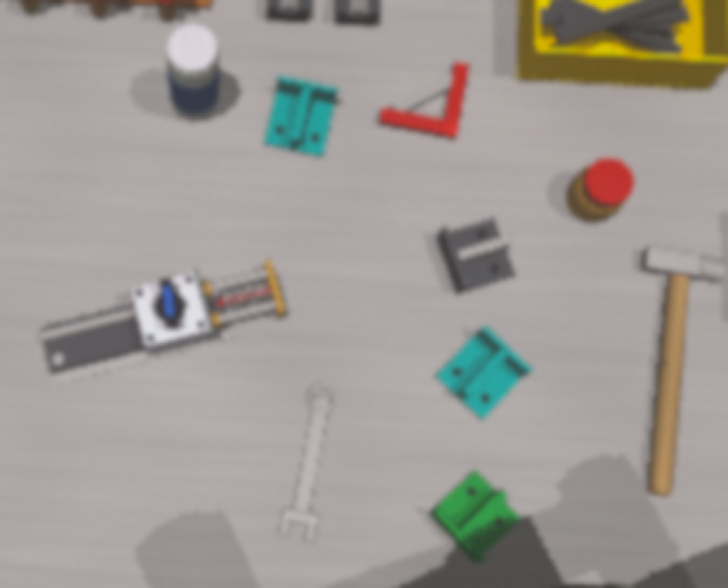

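View pics/top0.png

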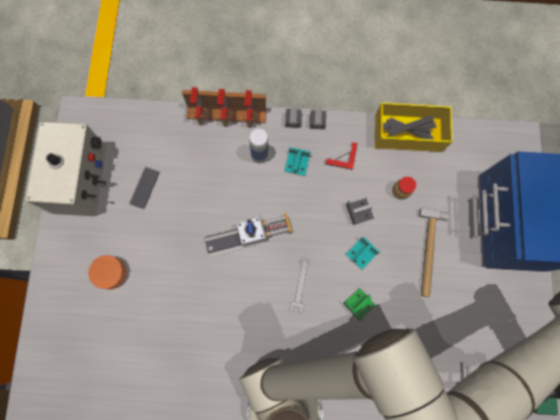

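Request:
move_arm:
  steps:
    - [1,30,28,5,0,0,0]
    - [1,60,55,10,0,0,0]
    - [1,90,83,15,0,0,0]
    - [1,120,111,20,0,0,0]
    - [1,150,138,25,0,0,0]

```text
clock: 1.22
position: [301.2, -467.2, 256.8]
ee_rot: [-0.121, 0.993, -0.0, 0.0]
contact_force: [1.1, -1.1, 0.1]
gripper_width: 85.3
```

Request:
move_arm:
  steps:
    - [1,30,28,5,0,0,0]
    - [1,60,55,10,0,0,0]
    - [1,90,83,15,0,0,0]
    - [1,120,111,20,0,0,0]
    - [1,150,138,25,0,0,0]

```text
clock: 1.63
position: [451.4, -328.9, 282.0]
ee_rot: [-0.121, 0.993, -0.0, 0.0]
contact_force: [0.8, -1.2, -0.9]
gripper_width: 85.4
```

Request:
move_arm:
  steps:
    - [1,30,28,0,0,0,0]
    - [1,60,55,0,0,0,0]
    - [1,90,83,0,0,0,0]
    - [1,120,111,0,0,0,0]
    - [1,120,111,0,0,0,0]

```text
clock: 2.05
position: [574.7, -215.2, 280.2]
ee_rot: [-0.124, 0.992, 0.0, 0.001]
contact_force: [-0.1, -1.0, -0.2]
gripper_width: 85.4
```

```bash
python3 - <<'E'
from h import *
p=optics.get_image('wrist'); cv2.imwrite('pics/w1.png',p['frame'])
s=readout.read_state(); print(s['clock'],s['position'],s['joints'])
for nm,z in [('bracket',0),('bracket_rib',25),('bracket_front',25),('pad_face',25),('rail',0)]:
        r=nets.tip_of(nm,p)
        print(nm,[(round(q['conf'],2),np.round(q['uv'],1).tolist(),np.round(onz(p,q['uv'],z)[:2],1).tolist()) for q in r[:3]])
E
```

```text
2.1 [ 572.51007072 -216.90024281  280.31469018] [-9.82130711e-02  3.35067946e-01  5.64021580e-02 -2.88595667e-04
 -1.29298469e+00 -1.22509931e+00]
bracket [(0.87, [280.3, 192.7], [607.1, -203.2]), (0.86, [375.4, 303.2], [749.9, -5.2]), (0.57, [299.5, 95.6], [473.0, -211.5])]
bracket_rib [(0.94, [279.3, 198.0], [608.3, -204.5]), (0.7, [476.7, 191.6], [531.6, 58.4]), (0.69, [302.9, 92.2], [469.6, -209.9])]
bracket_front [(0.93, [278.0, 109.0], [496.6, -234.7]), (0.87, [368.8, 332.9], [790.9, -9.2]), (0.71, [266.9, 301.5], [772.2, -182.1])]
pad_face [(0.88, [442.9, 198.2], [552.6, 14.9])]
rail [(0.95, [477.3, 192.5], [534.6, 78.3])]
```

View pics/w1.png

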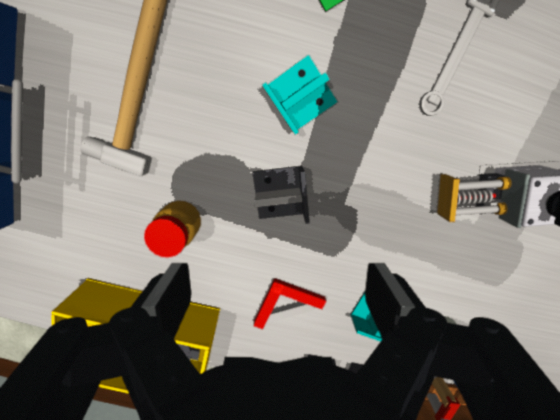

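Request:
move_arm:
  steps:
    - [1,-8,40,0,0,0,0]
    - [1,-16,80,0,0,0,0]
    - [1,-24,120,0,0,0,0]
    - [1,-32,160,0,0,0,0]
    - [1,-40,200,0,0,0,0]

```text
clock: 2.77
position: [529.2, -19.4, 281.9]
ee_rot: [-0.12, 0.993, 0.0, 0.001]
contact_force: [0.8, 0.7, 0.6]
gripper_width: 85.4
```

Request:
move_arm:
  steps:
    - [1,-6,40,0,0,0,0]
    - [1,-12,80,0,0,0,0]
    - [1,-18,115,0,0,0,0]
    - [1,-18,115,0,0,0,0]

```text
clock: 3.1
position: [511.4, 98.8, 281.9]
ee_rot: [-0.123, 0.992, 0.001, 0.001]
contact_force: [0.5, 0.1, 0.1]
gripper_width: 85.3
```

```bash
python3 - <<'E'
from h import *
p=optics.get_image('wrist'); cv2.imwrite('pics/w2.png',p['frame'])
s=readout.read_state(); print(s['clock'],s['position'],s['joints'])
for nm,z in [('knob_grip',100),('carriage_top',71),('pad_face',25),('rail',0)]:
        r=nets.tip_of(nm,p)
        print(nm,[(round(q['conf'],2),np.round(q['uv'],1).tolist(),np.round(onz(p,q['uv'],z)[:2],1).tolist()) for q in r[:3]])
f=p['frame'].astype(int); m=((f[...,0]>f[...,2]+40)&(f[...,0]>f[...,1]+25)).astype(np.uint8)
n,l,st,c=cv2.connectedComponentsWithStats(m)
for i in range(1,n):
    if st[i,4]>40:
        cnt=np.argwhere(l==i)[:,::-1]
        W=np.array([onz(p,q,112)[:2] for q in cnt]); mu=W.mean(0); v=np.linalg.svd(W-mu)[2][0] if len(W)<3000 else [0,0]
        print(st[i],mu,v,np.degrees(np.arctan2(v[1],v[0])), np.ptp((W-mu)@v))
cv2.imwrite('pics/w2m.png',m*255)
E
```

```text
3.15 [511.65045249  96.90171758 281.88224945] [ 4.99013484e-01  1.71773528e-01 -1.60500432e-01 -1.06050841e-04
 -1.23735053e+00 -1.82383152e+00]
knob_grip [(0.94, [308.1, 188.5], [506.8, 132.1])]
carriage_top [(0.74, [299.4, 185.5], [512.1, 125.8])]
pad_face [(0.57, [207.4, 182.6], [548.4, 10.8])]
rail [(0.64, [257.8, 179.3], [533.2, 75.4])]
[301 183  10  28 219] [512.91251972 130.15428987] [0.98031112 0.19745911] 11.388413880711763 30.16314961675655
[545 354  15  15 186] [658.26276865 536.48517321] [0.47480248 0.88009239] 61.65350998277687 40.42722382488094
```

View pics/w2.png

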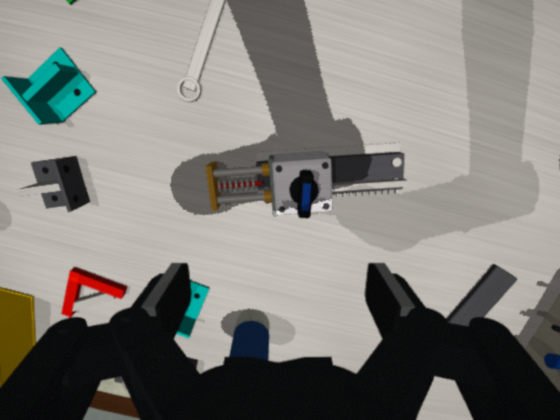

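```bash
cat >> h.py <<'E'
def overlay(p,sets,fn,crop,s):
    x0,y0,x1,y1=crop
    a=cv2.resize(p['frame'][y0:y1,x0:x1],None,fx=s,fy=s,interpolation=cv2.INTER_CUBIC)
    for X,col in sets:
        q=np.round((proj(p,X)-[x0,y0]+.5)*s).astype(int)
        cv2.polylines(a,[q.reshape(-1,1,2)],True,col,1)
    cv2.imwrite(fn,a)
def rect(c,yaw,lx,ly,z,ox=0,oy=0):
    u=np.array([np.cos(yaw),np.sin(yaw)]);v=np.array([-u[1],u[0]])
    return np.array([np.r_[np.array(c)+u*(ox+a*lx/2)+v*(oy+b*ly/2),z] for a,b in [(1,1),(1,-1),(-1,-1),(-1,1)]])
E
python3 - <<'E'
from h import *
p=optics.get_image('wrist'); 
c=[512.5,128.5]; psi=np.radians(107.6); q=np.radians(6)
overlay(p,[(rect(c,psi,70,72,71),(0,255,0)),(rect(c,psi-q,14,50,112),(0,0,255)),(rect(c,psi,1,60,43,ox=-120),(255,0,255)),(rect(c,psi,1,60,7,ox=-120),(255,0,255))],'pics/w3.png',(170,100,430,280),3)
E
```

```text
(no output)
```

View pics/w3.png

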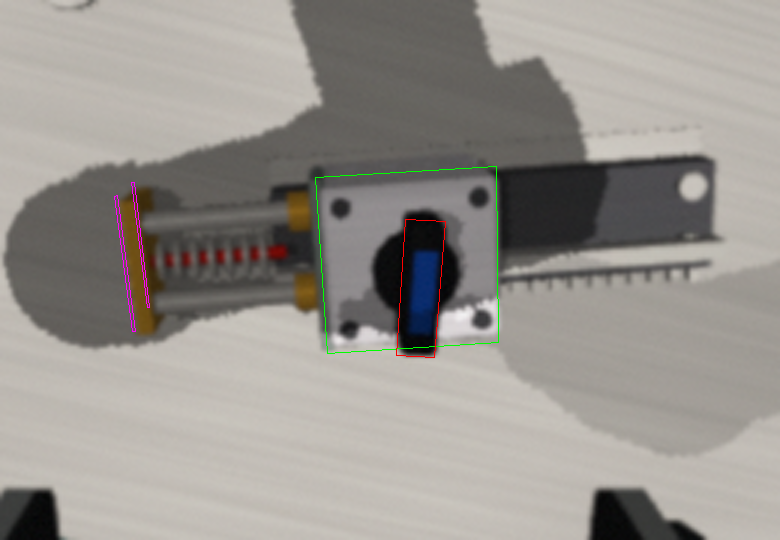

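Request:
move_arm:
  steps:
    - [1,0,6,-10,0,0,0.124]
    - [1,0,12,-20,0,0,0.248]
    - [1,0,18,-30,0,0,0.372]
    - [1,0,24,-40,0,0,0.496]
    - [1,0,31,-50,0,0,0.62]

```text
clock: 3.82
position: [512.6, 125.1, 230.9]
ee_rot: [-0.42, 0.908, -0.0, 0.0]
contact_force: [0.3, 0.1, -0.0]
gripper_width: 85.4
```

Request:
move_arm:
  steps:
    - [1,0,0,-10,0,0,0.124]
    - [1,0,0,-20,0,0,0.248]
    - [1,0,0,-30,0,0,0.372]
    - [1,0,0,-40,0,0,0.496]
    - [1,0,0,-50,0,0,0.62]

```text
clock: 4.23
position: [512.6, 124.9, 180.8]
ee_rot: [-0.677, 0.736, -0.0, -0.0]
contact_force: [-0.3, 0.0, 0.8]
gripper_width: 85.5
```

Request:
move_arm:
  steps:
    - [1,0,0,0,0,0,0.124]
    - [1,0,0,0,0,0,0.248]
    - [1,0,0,0,0,0,0.372]
    - [1,0,0,0,0,0,0.496]
    - [1,0,0,0,0,0,0.62]

```text
clock: 4.65
position: [512.7, 124.9, 181.3]
ee_rot: [0.869, -0.495, 0.0, 0.0]
contact_force: [0.1, -0.2, -0.2]
gripper_width: 85.6
```

Request:
move_arm:
  steps:
    - [1,0,0,0,0,0,0.124]
    - [1,0,0,0,0,0,0.248]
    - [1,0,0,0,0,0,0.372]
    - [1,0,0,0,0,0,0.496]
    - [1,0,0,0,0,0,0.62]

```text
clock: 5.07
position: [512.6, 124.9, 181.3]
ee_rot: [0.979, -0.206, 0.0, 0.0]
contact_force: [-0.4, -0.3, 0.3]
gripper_width: 85.6
```

Request:
move_arm:
  steps:
    - [1,0,0,0,0,0,0.124]
    - [1,0,0,0,0,0,0.248]
    - [1,0,0,0,0,0,0.372]
    - [1,0,0,0,0,0,0.496]
    - [1,0,0,0,0,0,0.62]

```text
clock: 5.48
position: [512.6, 124.9, 181.3]
ee_rot: [0.995, 0.102, -0.0, 0.0]
contact_force: [-0.7, -0.2, -0.3]
gripper_width: 85.2
```

```bash
python3 - <<'E'
from h import *
p=optics.get_image('wrist')
s=readout.read_state(); print(s['clock'],s['position'],s['joints'],s['ee_rot'])
y=R.from_quat(s['ee_rot']).as_matrix()[:,1]; print('jaw yaw',np.degrees(np.arctan2(y[1],y[0])))
for nm,z in [('knob_grip',100),('carriage_top',71)]:
        r=nets.tip_of(nm,p)
        print(nm,[(round(q['conf'],2),np.round(q['uv'],1).tolist(),np.round(onz(p,q['uv'],z)[:2],1).tolist()) for q in r[:3]])
c=[512,128.5]; psi=np.radians(107.6); q=np.radians(6)
overlay(p,[(rect(c,psi,70,72,71),(0,255,0)),(rect(c,psi-q,14,50,112),(0,0,255)),(rect(c,psi-q,14,50,86),(0,255,255))],'pics/w4.png',(0,0,560,420),1.4)
E
```

```text
5.5333 [512.6622485  124.93496717 181.29989997] [ 5.46780431e-01  2.63895827e-01 -3.04261249e-01  1.34194356e-04
 -1.00270132e+00  1.23262254e+00] [ 9.94561577e-01  1.04150206e-01 -3.83086148e-06  6.43992782e-05]
jaw yaw -78.04358285040098
knob_grip [(0.7, [271.1, 209.1], [515.8, 130.4])]
carriage_top [(0.64, [269.9, 197.3], [516.8, 132.2])]
```

View pics/w4.png

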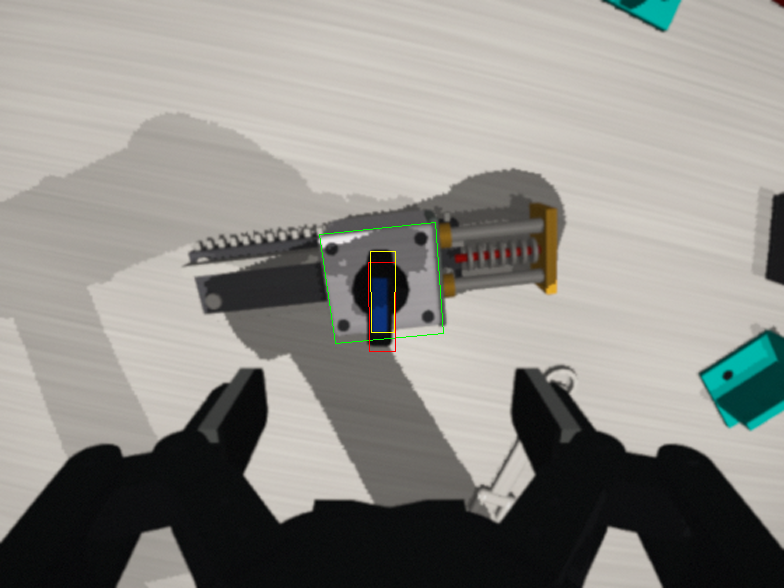

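Request:
move_arm:
  steps:
    - [1,0.5,3.5,-36,0,0,0]
    - [1,0.5,3.5,-72,0,0,0]
    - [1,0.5,3.5,-91,0,0,0]
    - [-0.6,0.5,3.5,-91,0,0,0]
    - [-1,0.5,3.5,-91,0,0,0]

```text
clock: 6.05
position: [512.9, 129.2, 89.9]
ee_rot: [0.995, 0.099, -0.001, 0.001]
contact_force: [0.8, 0.3, 0.8]
gripper_width: 64.3
```

Request:
move_arm:
  steps:
    - [-1,0,0,0,0,0,0]
    - [-1,0,0,0,0,0,0]
    - [-1,0,0,0,0,0,0]

```text
clock: 6.3
position: [513.8, 130.3, 92.0]
ee_rot: [0.995, 0.1, 0.002, -0.001]
contact_force: [0.3, -0.8, 0.1]
gripper_width: 25.6
```

```bash
python3 - <<'E'
from h import *
p=optics.get_image('wrist')
s=readout.read_state(); print(s['clock'],s['position'],s['gripper_width'],s['contact_force'],s['wrist_torque'])
c=[513,128.5]; psi=np.radians(107.6); q=np.radians(6)
overlay(p,[(rect(c,psi,70,72,71),(0,255,0)),(rect(c,psi-q,14,50,112),(0,0,255))],'pics/w5.png',(0,0,560,420),1.4)
E
```

```text
6.35 [513.59354125 130.25028067  91.81957339] 17.32342395193437 [0.2771302  0.4762517  0.43697778] [-0.00316362  0.04560673 -0.0033386 ]
```

View pics/w5.png

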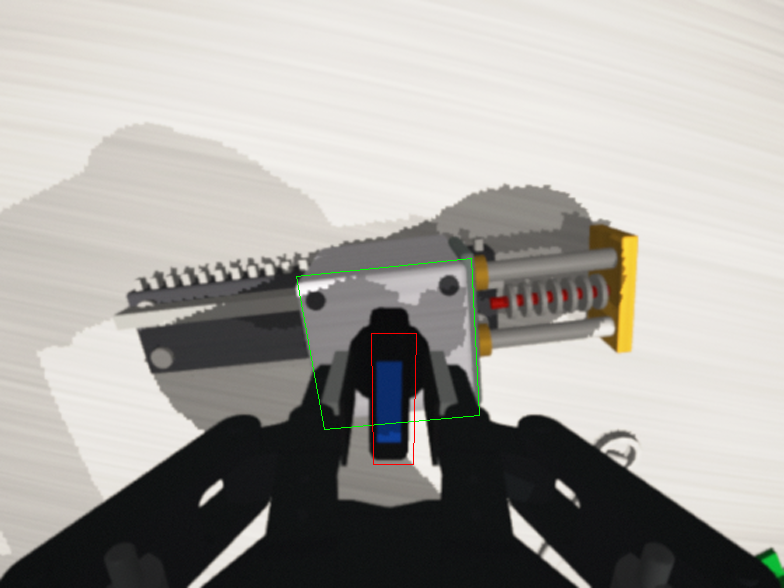

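Request:
move_arm:
  steps:
    - [-1,0,0,0,0,0,0]
    - [-1,0,0,0,0,0,0]
    - [-1,0,0,0,0,0,0]

```text
clock: 6.6
position: [513.5, 130.3, 91.8]
ee_rot: [0.995, 0.1, 0.001, -0.0]
contact_force: [-2.1, -0.0, 5.5]
gripper_width: 12.9
```

Request:
move_arm:
  steps:
    - [-1,0,0,0,0,0,-0.1]
    - [-1,0,0,0,0,0,-0.2]
    - [-1,0,0,0,0,0,-0.3]
    - [-1,0,0,0,0,0,-0.4]
    - [-1,0,0,0,0,0,-0.5]

```text
clock: 7.02
position: [513.5, 130.5, 91.8]
ee_rot: [0.989, -0.151, 0.001, -0.001]
contact_force: [-1.9, 0.5, 5.3]
gripper_width: 12.7
```

```bash
python3 - <<'E'
from h import *
s=readout.read_state(); print(s['clock'],s['position'],s['gripper_width'],s['contact_force'],s['wrist_torque'],s['joints'])
E
```

```text
7.0167 [513.51004518 130.48692365  91.84599974] 12.732599891870661 [-1.94596574  0.50919954  5.34655472] [0.30311378 0.57844461 0.22037595] [ 5.55477796e-01  3.71785452e-01 -4.10847341e-01  6.22984564e-04
 -7.85653728e-01  7.12649655e-01]
```

Request:
move_arm:
  steps:
    - [-1,0,0,0,0,0,-0.1]
    - [-1,0,0,0,0,0,-0.2]
    - [-1,0,0,0,0,0,-0.3]
    - [-1,0,0,0,0,0,-0.4]
    - [-1,0,0,0,0,0,-0.5]

```text
clock: 7.43
position: [513.5, 130.6, 91.8]
ee_rot: [0.921, -0.39, 0.001, -0.001]
contact_force: [-2.4, 1.9, 5.7]
gripper_width: 12.7
```

Request:
move_arm:
  steps:
    - [-1,0,0,0,0,0,-0.06]
    - [-1,0,0,0,0,0,-0.12]
    - [-1,0,0,0,0,0,-0.18]
    - [-1,0,0,0,0,0,-0.18]

```text
clock: 7.77
position: [513.6, 130.6, 91.8]
ee_rot: [0.882, -0.47, 0.001, -0.001]
contact_force: [-1.2, 1.1, 6.3]
gripper_width: 12.7
```

```bash
python3 - <<'E'
from h import *
s=readout.read_state(); print(s['clock'],s['position'],s['gripper_width'],s['contact_force'],s['wrist_torque'],s['joints'])
y=R.from_quat(s['ee_rot']).as_matrix()[:,1]; print('jaw yaw',np.degrees(np.arctan2(y[1],y[0])))
E
```

```text
7.7667 [513.57584487 130.59323563  91.82986946] 12.748489920250233 [-1.18599686  1.13418421  6.33188574] [ 0.29137859  0.46705994 -0.09558812] [ 5.55574399e-01  3.71865703e-01 -4.10754172e-01  5.90668071e-04
 -7.85484951e-01  3.52189672e-02]
jaw yaw -146.12609800795042
```

Request:
move_arm:
  steps:
    - [-1,0,0,0,0,0,-0.02]
    - [-1,0,0,0,0,0,-0.04]
    - [-1,0,0,0,0,0,-0.04]

```text
clock: 8.02
position: [513.6, 130.6, 91.9]
ee_rot: [0.874, -0.485, 0.001, -0.001]
contact_force: [-1.8, 2.0, 5.6]
gripper_width: 12.3
```

```bash
python3 - <<'E'
from h import *
s=readout.read_state(); print(s['clock'],s['wrist_torque'],s['joints'])
y=R.from_quat(s['ee_rot']).as_matrix()[:,1]; print('jaw yaw',np.degrees(np.arctan2(y[1],y[0])))
E
```

```text
8.0167 [0.46156093 0.56843185 1.18822825] [ 5.56050362e-01  3.71895918e-01 -4.11007685e-01  1.77304341e-03
 -7.85589499e-01  3.41633685e-04]
jaw yaw -148.04926691074928
```

Request:
move_arm:
  steps:
    - [-1,0,0,0,0,0,0.02]
    - [0.5,0,0,0,0,0,0.02]
    - [0.5,0,0,0,0,0,0.02]
    - [0.5,0,0,0,0,0,0.02]
    - [0.5,0,0,20,0,0,0.02]

```text
clock: 8.43
position: [510.1, 128.5, 106.9]
ee_rot: [0.877, -0.48, -0.003, 0.003]
contact_force: [-0.3, -0.7, 0.2]
gripper_width: 60.7
```

Request:
move_arm:
  steps:
    - [1,0,0,40,0,0,0]
    - [1,0,0,80,0,0,0]
    - [1,0,0,120,0,0,0]
    - [1,0,0,120,0,0,0]

```text
clock: 8.77
position: [517.2, 131.2, 239.2]
ee_rot: [0.878, -0.479, 0.006, -0.006]
contact_force: [1.1, 0.1, 0.7]
gripper_width: 85.3
```

```bash
python3 - <<'E'
from h import *
p=optics.get_image('wrist')
s=readout.read_state(); print(s['clock'],s['position'],s['gripper_width'],s['joints'])
y=R.from_quat(s['ee_rot']).as_matrix()[:,1]; print('jaw yaw',np.degrees(np.arctan2(y[1],y[0])))
for nm,z in [('knob_grip',100),('carriage_top',71),('pad_face',25)]:
        r=nets.tip_of(nm,p)
        print(nm,[(round(q['conf'],2),np.round(q['uv'],1).tolist(),np.round(onz(p,q['uv'],z)[:2],1).tolist()) for q in r[:3]])
c=[513,129]; psi=np.radians(107.6); q=1.3
overlay(p,[(rect(c,psi,70,72,71),(0,255,0)),(rect(c,psi-q,14,50,112),(0,0,255)),(rect(c,psi,1,60,43,ox=-120),(255,0,255)),(rect(c,psi,1,60,7,ox=-120),(255,0,255))],'pics/w6.png',(0,0,560,420),1.4)
E
```

```text
8.8167 [515.16040206 130.80509784 235.17897077] 85.63282263268492 [ 5.54626337e-01  2.17415191e-01 -2.22165703e-01  1.11834699e-03
 -1.12048764e+00  1.65757570e-02]
jaw yaw -147.24458627014047
knob_grip [(0.81, [284.9, 195.6], [512.9, 128.0])]
carriage_top [(0.56, [280.8, 187.5], [516.8, 129.5]), (0.21, [457.4, 134.3], [397.5, -14.7])]
pad_face [(0.92, [311.2, 69.8], [555.0, 10.5]), (0.7, [454.6, 134.6], [376.6, -24.3])]
```

View pics/w6.png

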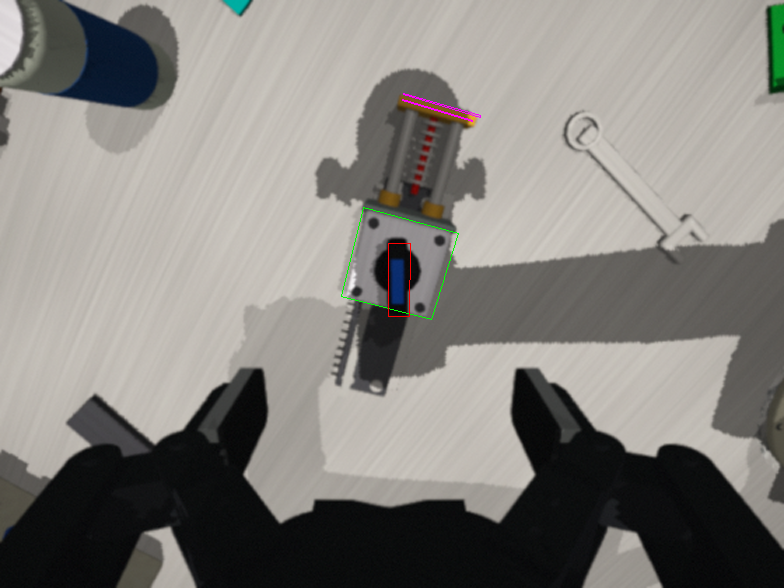

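Request:
move_arm:
  steps:
    - [1,11,-39,0,0,0,-0.06]
    - [1,22,-78,0,0,0,-0.12]
    - [1,33,-117,0,0,0,-0.18]
    - [1,44,-156,0,0,0,-0.24]
    - [1,55,-195,0,0,0,-0.28]

```text
clock: 9.38
position: [567.1, -66.9, 228.2]
ee_rot: [0.802, -0.598, -0.001, 0.001]
contact_force: [1.3, 0.9, -0.8]
gripper_width: 85.0
```

Request:
move_arm:
  steps:
    - [1,11,-39,0,0,0,0]
    - [1,22,-78,0,0,0,0]
    - [1,33,-117,0,0,0,0]
    - [1,44,-156,0,0,0,0]
    - [1,44,-165,0,0,0,0]

```text
clock: 9.8
position: [611.8, -235.2, 226.6]
ee_rot: [0.801, -0.599, -0.002, 0.002]
contact_force: [0.7, 0.3, -0.4]
gripper_width: 85.7
```

Request:
move_arm:
  steps:
    - [1,0,0,0,0,0,0]

```text
clock: 9.88
position: [610.8, -233.0, 226.8]
ee_rot: [0.801, -0.599, -0.002, 0.001]
contact_force: [-1.3, -0.0, 0.1]
gripper_width: 85.6
```

```bash
python3 - <<'E'
from h import *
p=optics.get_image('wrist')
s=readout.read_state(); print(s['clock'],s['position'],s['joints'],s['contact_force'])
y=R.from_quat(s['ee_rot']).as_matrix()[:,1]; print('jaw yaw',np.degrees(np.arctan2(y[1],y[0])))
for nm,z in [('bracket',0),('bracket_rib',25),('bracket_front',25),('pad_face',25)]:
        r=nets.tip_of(nm,p)
        print(nm,[(round(q['conf'],2),np.round(q['uv'],1).tolist(),np.round(onz(p,q['uv'],z)[:2],1).tolist()) for q in r[:3]])
c=[609,-204]; b=np.radians(107)
overlay(p,[(rect(c,b,70,70,6),(0,255,0)),(rect(c,b,6,70,46,ox=32),(0,0,255)),(rect(c,b,62,10,44,ox=-3),(255,0,255))],'pics/w7.png',(0,0,560,420),1.4)
E
```

```text
9.9333 [ 610.74206326 -231.2560553   227.34263555] [-1.15022443e-01  4.37715586e-01  8.14487257e-02 -5.94786432e-04
 -1.21949320e+00  4.04173890e-01] [-0.2562177   0.13943569 -0.58013799]
jaw yaw -163.4443423202649
bracket [(0.85, [273.6, 198.3], [605.9, -205.0]), (0.8, [372.8, 225.4], [471.2, -206.3]), (0.73, [134.0, 301.6], [755.8, 0.0])]
bracket_rib [(0.97, [271.9, 200.3], [609.0, -209.1]), (0.91, [380.0, 227.8], [472.3, -212.7]), (0.56, [485.4, 260.6], [318.9, -209.0])]
bracket_front [(0.87, [273.7, 231.5], [595.9, -171.6]), (0.62, [368.9, 207.0], [495.5, -233.7]), (0.59, [492.6, 281.1], [293.2, -184.2])]
pad_face [(0.76, [267.1, 355.3], [551.6, 14.6])]
```

View pics/w7.png

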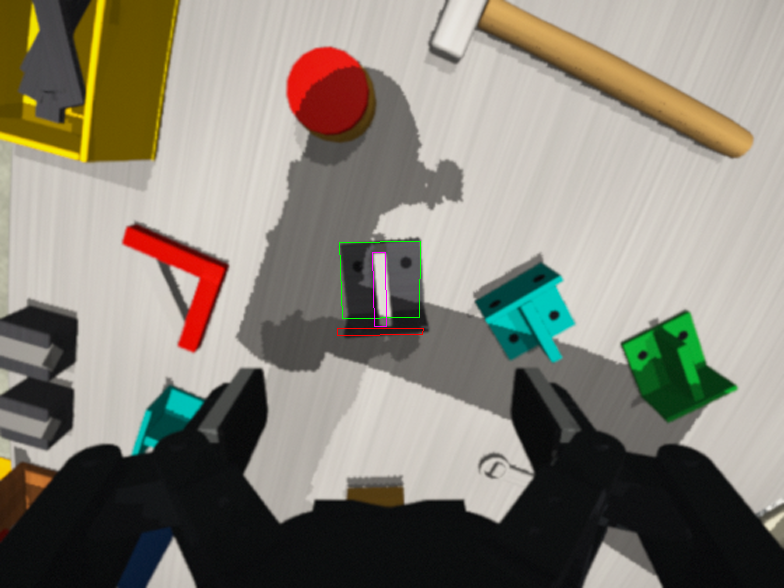

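```bash
cat >> h.py <<'E'
def bmodel(c,b):
    out=[]
    for lx,ly,ox,z0,z1 in [(70,70,0,0,6),(6,70,32,0,46),(62,10,-3,0,44)]:
        out.append(np.r_[rect(c,b,lx,ly,z0,ox=ox),rect(c,b,lx,ly,z1,ox=ox)])
    return out
def bmask(p,c,b,s=4):
    m=np.zeros((420*s,560*s),np.uint8)
    for X in bmodel(c,b):
        h=cv2.convexHull(((proj(p,X)+.5)*s).astype(np.int32)); cv2.fillConvexPoly(m,h,1)
    return cv2.resize(m.astype(np.float32),(560,420),interpolation=cv2.INTER_AREA)
def fitb(p,reg,c,b):
    from scipy.optimize import minimize
    g=reg.astype(np.float32)
    f=lambda v: np.abs(bmask(p,v[:2],v[2]/50)-g).sum()/g.sum()
    r=minimize(f,[*c,b*50],method='Nelder-Mead',options=dict(initial_simplex=[[*c,b*50],[c[0]+6,c[1],b*50],[c[0],c[1]+6,b*50],[c[0],c[1],b*50+5]],maxiter=150))
    return r.x[:2],r.x[2]/50,r.fun
E
python3 - <<'E'
from h import *
p=optics.get_image('wrist')
s=readout.read_state(); print(s['position'])
for r in nets.silhouettes('bracket',p)[:5]:
    e=r['extent']; print(r['conf'],e)
    if e[0]<275<e[2] and e[1]<200<e[3]: g=r
c,b,f=fitb(p,g['region'],[609,-206],np.radians(107)); print(c,np.degrees(b),f)
overlay(p,[(rect(c,b,70,70,6),(0,255,0)),(rect(c,b,6,70,46,ox=32),(0,0,255)),(rect(c,b,62,10,44,ox=-3),(255,0,255))],'pics/w8.png',(220,150,330,260),5)
E
```

```text
[ 611.68666643 -228.71148877  230.33237837]
0.89 [245.0, 169.7, 309.2, 239.4]
0.74 [339.3, 188.9, 411.6, 257.0]
0.7 [444.6, 217.9, 529.5, 302.0]
0.62 [94.9, 267.5, 148.5, 326.6]
[ 606.05193901 -204.18595411] 111.08542130553367 0.025230100378394127
```

View pics/w8.png

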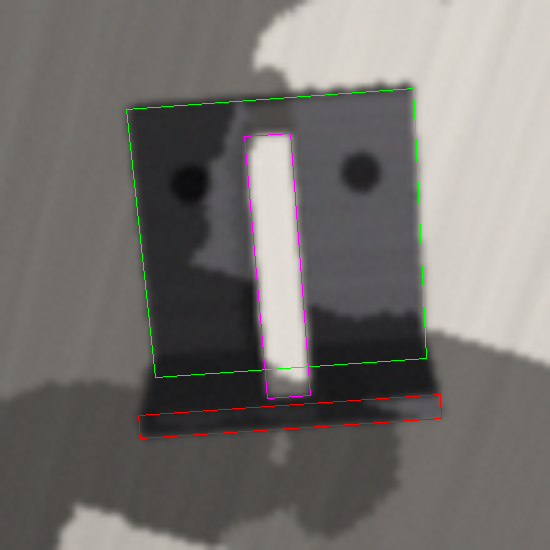

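Request:
move_arm:
  steps:
    - [0.4,-4,8,-40,0,0,0.077]
    - [0.4,-4,18,-80,0,0,0.077]
    - [0.4,-4,18,-120,0,0,0.077]
    - [0.4,-4,18,-140,0,0,0.077]
    - [0.4,-4,18,-140,0,0,0.077]

```text
clock: 10.65
position: [604.0, -210.2, 84.8]
ee_rot: [0.825, -0.565, -0.005, 0.002]
contact_force: [-0.5, 0.4, -1.6]
gripper_width: 60.0
```

Request:
move_arm:
  steps:
    - [0.4,0,0,0,0,0,0]
    - [0.4,0,0,0,0,0,0]
    - [0.4,0,0,0,0,0,0]

```text
clock: 10.9
position: [609.6, -212.2, 93.2]
ee_rot: [0.825, -0.565, 0.002, -0.001]
contact_force: [-0.3, 0.5, 0.8]
gripper_width: 59.6
```

```bash
python3 - <<'E'
from h import *
p=optics.get_image('wrist')
s=readout.read_state(); print(s['clock'],s['position'],s['gripper_width'])
y=R.from_quat(s['ee_rot']).as_matrix()[:,1]; print('jaw yaw',np.degrees(np.arctan2(y[1],y[0])),R.from_quat(s['ee_rot']).as_matrix()[:,2])
c=[606,-204.2];b=np.radians(111.1)
overlay(p,[(rect(c,b,70,70,6),(0,255,0)),(rect(c,b,6,70,46,ox=32),(0,0,255)),(rect(c,b,62,10,44,ox=-3),(255,0,255))],'pics/w9.png',(0,0,560,420),1.4)
E
```

```text
10.95 [ 609.35314507 -212.29057713   93.02779661] 59.69190891050697
jaw yaw -158.83443467417868 [ 4.88679274e-03 -7.80655237e-04 -9.99987755e-01]
```

View pics/w9.png

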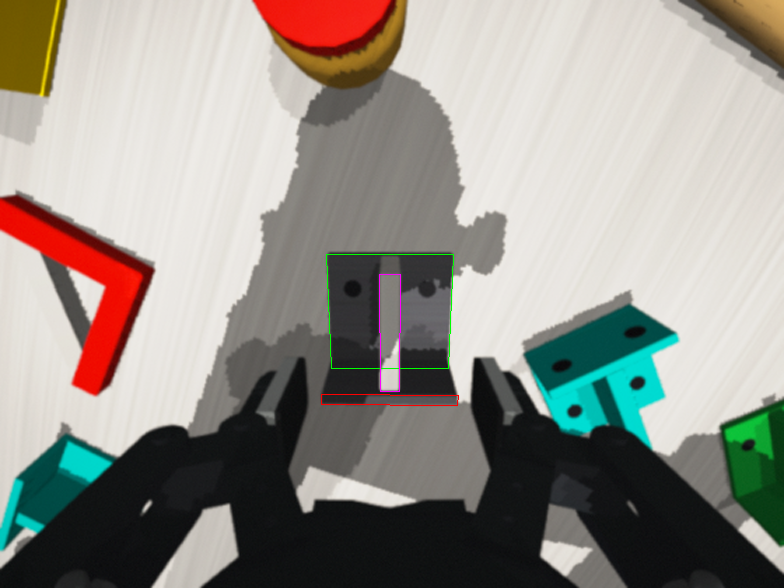

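Request:
move_arm:
  steps:
    - [0.2,-1.5,3,-30,0,0,0]
    - [0.2,-1.5,3,-60,0,0,0]
    - [0.2,-1.5,3,-81,0,0,0]
    - [0.2,-1.5,3,-81,0,0,0]
    - [0.2,-1.5,3,-81,0,0,0]

```text
clock: 11.37
position: [606.6, -209.4, 9.8]
ee_rot: [0.825, -0.565, 0.0, 0.0]
contact_force: [0.0, 0.4, 1.0]
gripper_width: 51.1
```

Request:
move_arm:
  steps:
    - [-0.5,0,0,0,0,0,0]
    - [-1,0,0,0,0,0,0]
    - [-1,0,0,0,0,0,0]
    - [-1,0,0,0,0,0,0]
    - [-1,0,0,0,0,0,0]

```text
clock: 11.78
position: [607.8, -209.3, 11.5]
ee_rot: [0.825, -0.565, 0.002, -0.001]
contact_force: [0.2, 1.1, 7.4]
gripper_width: 9.3
```

Request:
move_arm:
  steps:
    - [-1,0,0,0,0,0,0]
    - [-1,0,0,0,0,0,0]
    - [-1,0,0,0,0,0,0]

```text
clock: 12.03
position: [607.8, -209.3, 11.4]
ee_rot: [0.825, -0.565, 0.002, -0.001]
contact_force: [-0.5, 0.7, 6.3]
gripper_width: 9.1
```

```bash
python3 - <<'E'
from h import *
p=optics.get_image('wrist')
s=readout.read_state(); print(s['clock'],s['position'],s['gripper_width'],s['contact_force'],s['wrist_torque'])
y=R.from_quat(s['ee_rot']).as_matrix()[:,1]; print('jaw yaw',np.degrees(np.arctan2(y[1],y[0])),R.from_quat(s['ee_rot']).as_matrix()[:,2])
c=[606,-204.2];b=np.radians(111.1)
overlay(p,[(rect(c,b,70,70,6),(0,255,0)),(rect(c,b,6,70,46,ox=32),(0,0,255)),(rect(c,b,62,10,44,ox=-3),(255,0,255))],'pics/w10.png',(0,0,560,420),1.4)
E
```

```text
12.0833 [ 607.77646506 -209.33274725   11.43420609] 9.167338489258515 [0.45960376 0.69478663 5.74813991] [ 0.19669423  0.09964224 -0.09031063]
jaw yaw -158.81017482267012 [ 3.57889502e-03 -9.43968924e-04 -9.99993150e-01]
```

View pics/w10.png

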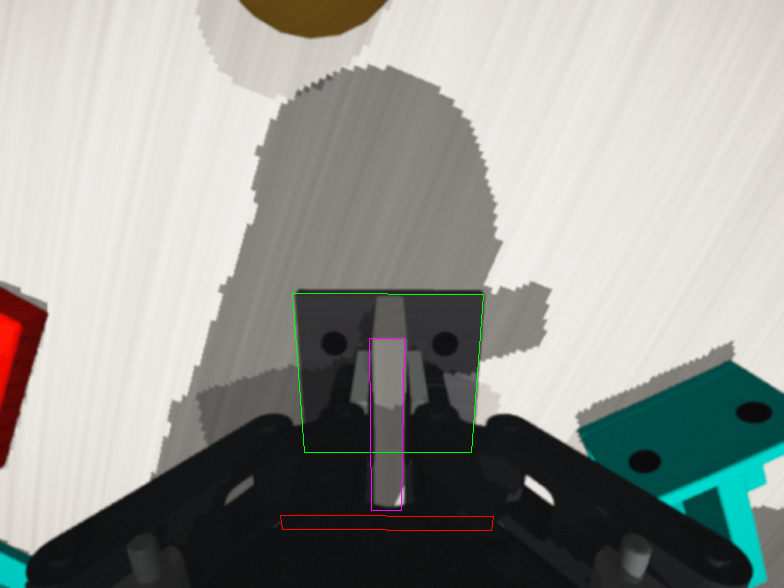

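Request:
move_arm:
  steps:
    - [-1,-5,20,0,0,0,-0.01]
    - [-1,-11,48,0,0,0,-0.02]
    - [-1,-18,80,0,0,0,-0.03]
    - [-1,-25,110,0,0,0,-0.04]
    - [-1,-30,130,0,0,0,-0.054]

```text
clock: 12.5
position: [577.6, -78.0, 11.4]
ee_rot: [0.81, -0.587, 0.002, -0.001]
contact_force: [1.1, -5.3, 6.5]
gripper_width: 9.4
```

Request:
move_arm:
  steps:
    - [-1,-3,15,0,0,0,0]
    - [-1,-6,26,0,0,0,0]
    - [-1,-6,26,0,0,0,0]
    - [-1,-6,26,0,0,0,0]

```text
clock: 12.83
position: [571.6, -51.5, 11.4]
ee_rot: [0.81, -0.587, 0.001, -0.001]
contact_force: [-1.5, 4.6, 8.4]
gripper_width: 8.9
```

```bash
python3 - <<'E'
from h import *
s=readout.read_state(); print(s['clock'],s['position'],s['gripper_width'],s['contact_force'],s['wrist_torque'])
y=R.from_quat(s['ee_rot']).as_matrix()[:,1]; b=np.arctan2(y[1],y[0])-np.pi/2+2*np.pi; print('bracket yaw',np.degrees(b))
u=np.array([np.cos(b),np.sin(b)]);c=s['position'][:2]+5.4*u
k=np.array([513.3,129.5]);psi=np.radians(108)
for n,cr,sc in [('top',(200,160,360,260),5),('scene',(220,170,360,260),5)]:
    p=optics.get_image(n)
    for nm,z in [('pad_face',25),('knob_grip',100),('bracket_front',25),('bracket_rib',25)]:
        r=nets.tip_of(nm,p); print(n,nm,[(round(q['conf'],2),np.round(onz(p,q['uv'],z)[:2],1).tolist()) for q in r[:3]])
    overlay(p,[(rect(c,b,70,70,6),(0,255,0)),(rect(c,b,6,70,46,ox=32),(0,0,255)),(rect(k,psi,70,72,71),(0,255,0)),(rect(k,psi,1,60,43,ox=-120),(255,0,255)),(rect(k,psi,1,60,7,ox=-120),(255,0,255))],f'pics/a_{n}.png',cr,sc)
p=optics.get_image('wrist'); cv2.imwrite('pics/a_w.png',p['frame'])
E
```

```text
12.8333 [571.63979548 -51.49853778  11.40126573] 8.908282306512051 [-1.46479651  4.58267277  8.36276775] [ 1.20798095  0.60498018 -0.04532621]
bracket yaw 108.1720084936727
top pad_face [(0.45, [555.6, 9.2])]
top knob_grip []
top bracket_front [(0.93, [501.3, -238.6]), (0.87, [286.4, -177.8]), (0.7, [795.4, -7.7])]
top bracket_rib [(0.97, [475.0, -203.4]), (0.95, [323.2, -209.6]), (0.81, [745.6, -0.6])]
scene pad_face [(0.49, [551.2, 23.1])]
scene knob_grip [(0.5, [507.2, 146.7])]
scene bracket_front [(0.81, [561.0, -9.5]), (0.81, [794.0, 2.8]), (0.69, [507.3, -235.3])]
scene bracket_rib [(0.87, [738.4, -2.6]), (0.84, [471.6, -208.3]), (0.58, [564.2, -59.9])]
```

View pics/a_top.png

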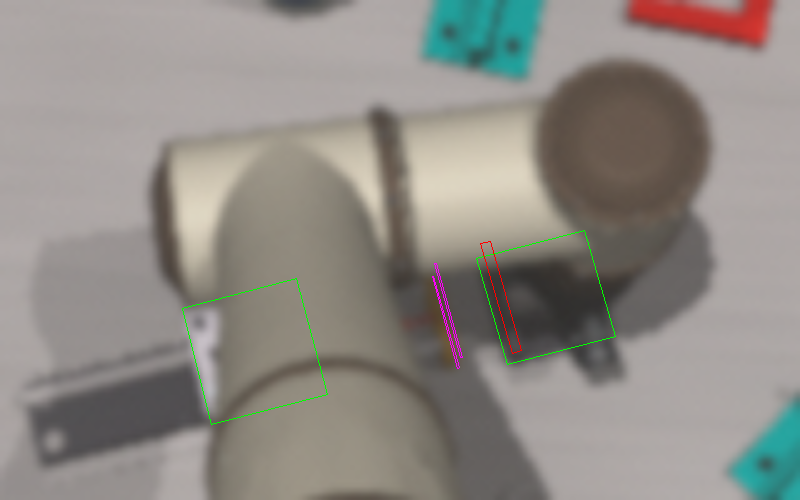

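View pics/a_scene.png

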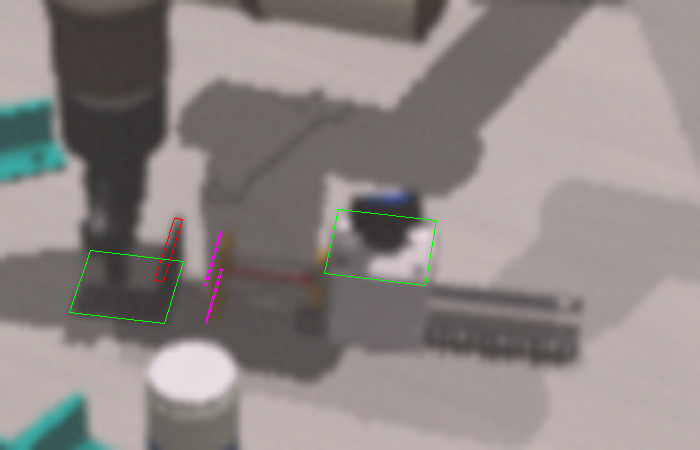

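View pics/a_w.png

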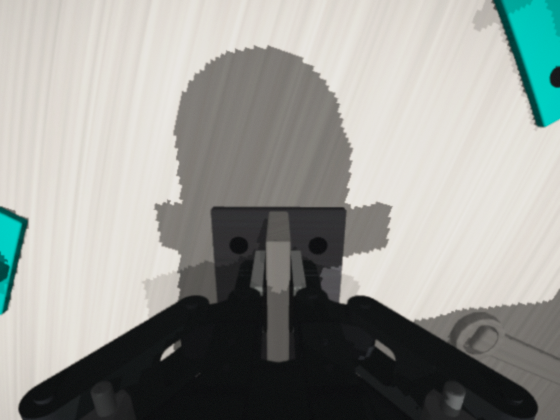

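Request:
move_arm:
  steps:
    - [-1,-1.2,3.8,0.5,0,0,0]
    - [-1,-2.8,8.6,0.5,0,0,0]
    - [-1,-4.3,13.3,0.5,0,0,0]
    - [-1,-5.6,17.1,0.5,0,0,0]
    - [-1,-5.6,17.1,0.5,0,0,0]

```text
clock: 13.8
position: [566.0, -35.8, 11.4]
ee_rot: [0.81, -0.587, 0.001, -0.001]
contact_force: [0.4, -0.4, 6.4]
gripper_width: 9.4
```

Request:
move_arm:
  steps:
    - [-1,0,0,0,0,0,0]
    - [-1,0,0,0,0,0,0]

```text
clock: 13.97
position: [566.0, -35.8, 11.4]
ee_rot: [0.81, -0.587, 0.001, -0.001]
contact_force: [0.1, -0.1, 7.8]
gripper_width: 9.2
```

Request:
move_arm:
  steps:
    - [-1,-0.6,1.9,0,0,0,0]
    - [-1,-0.6,1.9,0,0,0,0]

```text
clock: 14.13
position: [565.5, -34.3, 11.4]
ee_rot: [0.81, -0.587, 0.002, -0.001]
contact_force: [0.7, -2.4, 6.9]
gripper_width: 9.3
```

Request:
move_arm:
  steps:
    - [-1,-0.6,1.9,0,0,0,0]
    - [-1,-0.6,1.9,0,0,0,0]

```text
clock: 14.3
position: [565.0, -32.5, 11.4]
ee_rot: [0.81, -0.587, 0.002, -0.001]
contact_force: [0.7, -3.0, 7.8]
gripper_width: 9.3
```

Request:
move_arm:
  steps:
    - [-1,-0.6,1.9,0,0,0,0]
    - [-1,-0.6,1.9,0,0,0,0]

```text
clock: 14.47
position: [564.4, -30.7, 11.4]
ee_rot: [0.81, -0.587, 0.002, -0.001]
contact_force: [1.4, -2.7, 7.3]
gripper_width: 9.0
```

Request:
move_arm:
  steps:
    - [-1,0,0,1,0,0,0]
    - [-1,-0.6,1.9,1,0,0,0]
    - [-1,-0.6,1.9,1,0,0,0]

```text
clock: 14.72
position: [562.8, -28.5, 11.4]
ee_rot: [0.809, -0.587, 0.001, -0.0]
contact_force: [-0.4, -3.0, 5.2]
gripper_width: 9.3
```

Request:
move_arm:
  steps:
    - [-1,-0.6,1.9,0,0,0,0]
    - [-1,-0.6,1.9,0,0,0,0]

```text
clock: 14.88
position: [562.2, -26.6, 11.4]
ee_rot: [0.809, -0.587, 0.001, -0.0]
contact_force: [-0.1, -3.0, 5.5]
gripper_width: 9.5
```

Request:
move_arm:
  steps:
    - [-1,-0.6,1.9,0,0,0,0]
    - [-1,-0.6,1.9,0,0,0,0]

```text
clock: 15.05
position: [561.6, -24.7, 11.4]
ee_rot: [0.809, -0.587, 0.001, -0.0]
contact_force: [0.5, -2.4, 6.3]
gripper_width: 8.9
```

Request:
move_arm:
  steps:
    - [-1,-0.6,1.9,0,0,0,0]
    - [-1,-0.6,1.9,0,0,0,0]

```text
clock: 15.22
position: [561.0, -22.8, 11.4]
ee_rot: [0.809, -0.587, 0.001, -0.0]
contact_force: [1.3, -3.9, 5.5]
gripper_width: 9.5
```

Request:
move_arm:
  steps:
    - [-1,-0.6,1.9,0,0,0,0]
    - [-1,-0.6,1.9,0,0,0,0]

```text
clock: 15.38
position: [560.6, -21.3, 11.4]
ee_rot: [0.81, -0.587, 0.001, -0.0]
contact_force: [1.4, -5.4, 5.1]
gripper_width: 8.5
```

Request:
move_arm:
  steps:
    - [-1,-0.6,1.9,0,0,0,0]
    - [-1,-0.6,1.9,0,0,0,0]

```text
clock: 15.55
position: [560.1, -19.7, 11.4]
ee_rot: [0.81, -0.587, 0.001, -0.0]
contact_force: [2.2, -6.3, 3.9]
gripper_width: 9.5
```

Request:
move_arm:
  steps:
    - [-1,-0.6,1.9,0,0,0,0]
    - [-1,-0.6,1.9,0,0,0,0]

```text
clock: 15.72
position: [559.6, -18.1, 11.4]
ee_rot: [0.81, -0.587, 0.001, 0.0]
contact_force: [2.9, -7.0, 4.6]
gripper_width: 9.4
```

```bash
cat > m.py <<'E'
from h import *
s=readout.read_state(); print(s['clock'],s['position'],s['gripper_width'],s['contact_force'],s['wrist_torque'])
y=R.from_quat(s['ee_rot']).as_matrix()[:,1]; b=np.arctan2(y[1],y[0])-np.pi/2+2*np.pi; print('bracket yaw',np.degrees(b))
u=np.array([np.cos(np.radians(108)),np.sin(np.radians(108))]);print('along',s['position'][:2]@u,'lat',s['position'][:2]@[-u[1],u[0]],'F along',s['contact_force'][:2]@u)
E
python3 m.py
```

```text
15.7167 [559.56882579 -18.05262591  11.3954194 ] 9.397964308003647 [ 2.90441551 -7.03112589  4.62352588] [-2.18045077 -0.77433847  0.15356266]
bracket yaw 108.10985683227807
along -190.08534420139708 lat -526.603009881447 F along -7.584511841725541
```

Request:
move_arm:
  steps:
    - [-1,-0.6,1.9,0,0,0,0]
    - [-1,-0.6,1.9,0,0,0,0]

```text
clock: 15.88
position: [559.0, -16.4, 11.4]
ee_rot: [0.81, -0.587, 0.001, 0.0]
contact_force: [4.0, -10.1, 4.8]
gripper_width: 9.3
```

Request:
move_arm:
  steps:
    - [-1,-0.6,1.9,0,0,0,0]
    - [-1,-0.6,1.9,0,0,0,0]

```text
clock: 16.05
position: [558.5, -14.7, 11.4]
ee_rot: [0.81, -0.587, 0.001, 0.0]
contact_force: [3.4, -10.0, 4.1]
gripper_width: 9.4
```

Request:
move_arm:
  steps:
    - [-1,0,0,0,0,0,0]
    - [-1,0,0,0,0,0,0]

```text
clock: 16.22
position: [558.5, -14.7, 11.4]
ee_rot: [0.81, -0.587, 0.001, 0.0]
contact_force: [3.9, -10.2, 3.9]
gripper_width: 8.9
```

```bash
python3 m.py; python3 - <<'E'
from h import *
p=optics.get_image('scene')
s=readout.read_state();b=np.radians(108.1);k=np.array([513.3,129.5])
u=np.array([np.cos(b),np.sin(b)]);c=s['position'][:2]+5.4*u
overlay(p,[(rect(c,b,70,70,6),(0,255,0)),(rect(c,b,6,70,46,ox=32),(0,0,255)),(rect(k,b,70,72,71),(0,255,0)),(rect(k,b,1,60,43,ox=-120),(255,0,255))],'pics/b_s.png',(220,170,360,260),5)
cv2.imwrite('pics/b_s2.png',cv2.resize(p['frame'][170:260,220:340],None,fx=6,fy=6,interpolation=cv2.INTER_CUBIC))
E
```

```text
16.2167 [558.48724536 -14.7339339   11.3798746 ] 8.91412856260814 [  3.88439038 -10.15047483   3.91539506] [-2.82009488 -0.93276628  0.14338122]
bracket yaw 108.11068544428744
along -186.59485380877268 lat -526.5998979996128 F along -10.854017873898668
```

View pics/b_s.png

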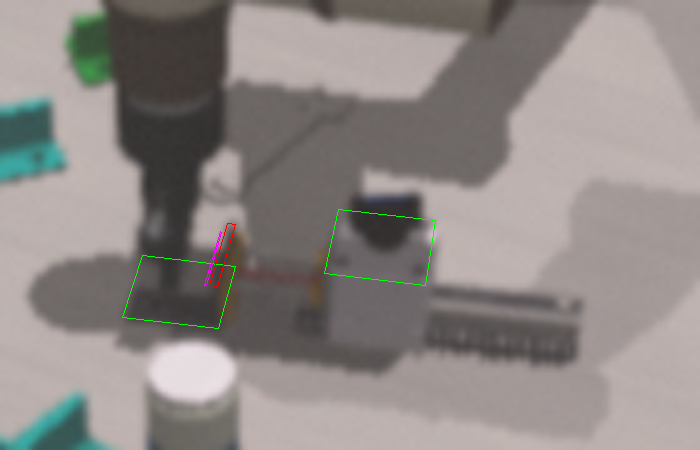

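View pics/b_s2.png

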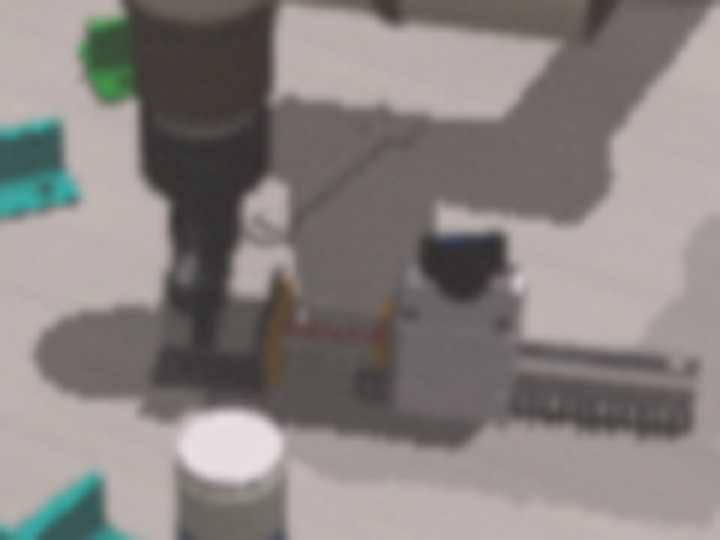

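Request:
move_arm:
  steps:
    - [-1,-0.2,0.6,0,0,0,0]
    - [-1,-0.2,0.6,0,0,0,0]
    - [-1,-0.2,0.6,0,0,0,0]
    - [-1,-0.2,0.6,0,0,0,0]
    - [-1,-0.2,0.6,0,0,0,0]

```text
clock: 16.68
position: [558.4, -14.4, 11.4]
ee_rot: [0.81, -0.587, 0.001, 0.0]
contact_force: [4.2, -11.5, 3.7]
gripper_width: 8.8
```

Request:
move_arm:
  steps:
    - [-1,0,0,0,0,0,0]
    - [-1,0,0,0,0,0,0]
    - [-1,0,0,0,0,0,0]
    - [-1,0,0,0,0,0,0]
    - [-1,0,0,0,0,0,0]

```text
clock: 17.1
position: [558.4, -14.4, 11.4]
ee_rot: [0.81, -0.587, 0.001, 0.0]
contact_force: [4.3, -12.1, 3.1]
gripper_width: 9.1
```

```bash
python3 m.py; python3 - <<'E'
from h import *
p=optics.get_image('wrist'); cv2.imwrite('pics/c_w.png',p['frame'])
p=optics.get_image('top'); cv2.imwrite('pics/c_t.png',cv2.resize(p['frame'][160:260,200:360],None,fx=5,fy=5,interpolation=cv2.INTER_CUBIC))
E
python3 m.py
```

```text
17.1 [558.39708432 -14.40403752  11.38310594] 9.117460401154425 [  4.29328468 -12.10670247   3.12336793] [-3.14176702 -1.14616744  0.12616601]
bracket yaw 108.11365830608005
along -186.25324240775723 lat -526.6160933459868 F along -12.840856201839074
17.2 [558.39455981 -14.43269099  11.39035926] 9.087214128938781 [  3.7515739  -11.41027021   4.37382971] [-3.19098333 -1.13870507  0.20380809]
bracket yaw 108.10951944161549
along -186.27971336089453 lat -526.6048379790981 F along -12.011111932525013
```

View pics/c_t.png

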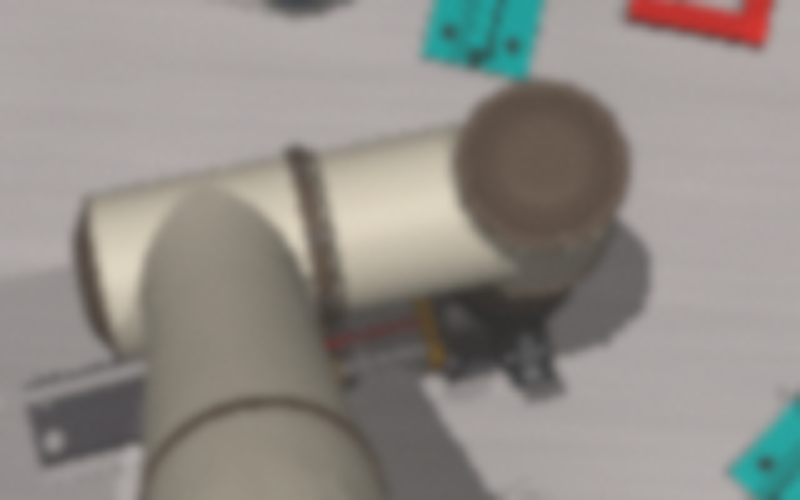

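View pics/c_w.png

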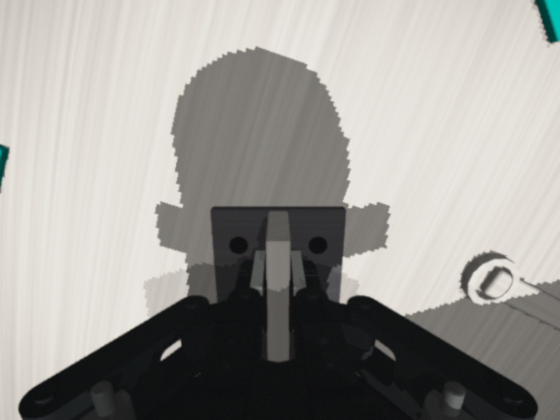

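```bash
python3 -c "
from h import *
print(workorder.job_done())"; python3 m.py
```

```text
the job is handed in; nothing more can be done
None
the job is handed in; nothing more can be done
```

I handed the job in at about 17 s (limit 51 s), with the bracket still gripped and pressed on the spring pad. No verdict was reported.

- **Clamp knob:** I turned it clockwise until it hit the stop. The turning moment rose to about 1.2 N m, at an estimated 1.3 rad. A wrist picture afterwards showed the knob tight and no visible shift of the carriage.
- **Bracket position:** I gripped the dark steel bracket by its rib, slid it flat along the bench and pressed it flange first on the pad. Its yaw is 108.1° against a rail yaw I estimated at 107.6–108.3°. It is off centre by about 1–2 mm. It had not slipped in the grip.
- **Pressing force:** The tool pushes with 12–12.8 N along the rail. About 2–3 N of that, as measured while sliding before contact, is drag on the bench, which leaves about 10 N on the pad. The travel since contact, about 7 mm, gives 9–10 N.

**Less certain points:**
- The contact point is known only to about 1 mm, because the force rose gradually rather than in a clear step.
- In the two fixed camera pictures the pad sat a few millimetres closer to the carriage than my model of it. I therefore took the contact point from the force, not from the pictures.
- I checked the other things on the bench only by eye. None was touched or moved, as far as the pictures show.

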